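# Comb the stirring rods into the drying rack

### The job

Take the orange-handled rake from its grey cradle and comb it across the white grooved rack, from the red end to the far end, with its teeth resting on the rack's rails and pressing only lightly, so that the four blue stirring rods come to lie parallel, each down in a groove; if a rod catches, ease back rather than force it. Move the rods with the rake alone, never the fingers; then stand the rake back in its cradle and let go, leaving everything else on the bench alone.

Things in the scene. Friction and masses are not known exactly. Their poses are not given: they have to be found in the camera images.
- rack: Drying rack fixed to the bench: steel stand with a white pan, x = -128 (red end) to +136 mm, y = -81 to 81 mm. Origin on the bench under the pan's tilt pivot; local x across the grooves (to the far end), y along them, z up. 12 grooves 15 mm wide, 12.5 deep, 130 long between 3 mm ribs, centres x = -83, -65 .. +115 mm.
- rack_rails (a point): Point on the rack's x = 0, y = 0, 46.5 mm over the bench, where the flush plane of rib tops, aprons and two 16 mm wide rails (along x, at y = +-65 to 81 mm) passes. The pan is rigid but set on a stiff pivot along y (16.5 mm below) at an unknown drain slope, to 0.05 rad either way; no reading shows it, it must be felt. Short springs under the pivot let it sink 1 mm per 10 N; never over 15 N.
- rack_red (a point): Middle of the flat red apron (x = -128 to -94 mm, flush with the ribs, free of rods) where the comb stroke starts: x = -117 mm on the rack, given as if the pan were level; with the drain slope the real surface is up to 6 mm higher or lower.
- rack_far (a point): End of the comb stroke: x = +112 mm on the rack, given as if the pan were level; with the drain slope the real surface is up to 6 mm higher or lower.
- rake: Rake, 0.2 to 0.3 kg: aluminium bar 150 mm long (local y), 14 thick (x), six teeth under it (the outer two rubber-soled, 20 mm high, the inner 2 mm shorter), and an upright orange grip 20 (x) by 44 (y) mm, 30 to 92 mm above the feet. Origin: centre of the feet. Gripped across x. Parallel to the rack and centred on y = 0, its outer teeth (to y = +-75 mm) slide on the rails; seated rods pass beneath.
- cradle: Grey cradle of the rake, fixed to the bench, 50 x 180 x 20 mm. Origin on the bench at its centre. It has an open-topped slot 20 mm wide (x) and 160 mm long (y), 14 mm deep, its floor 6 mm above the bench; the rake stands upright in it, axes parallel, its origin 6 mm above the cradle's.
- flask: Glass conical flask, 80 mm across, 105 mm tall, bystander; origin under its centre.
- reagent: Amber bottle with black cap, 60 mm across, 130 mm tall, bystander; origin under its centre.
- wash: White bottle with red cap, 66 mm across, 150 mm tall, bystander; origin under its centre.
- cuvettes: Green cuvette rack with cuvettes 60 x 110 x 44 mm, bystander; origin under its centre.
- jar: White jar with blue lid, 70 mm across, 70 mm tall, bystander; origin under its centre.
- spatula: Lab spatula lying on the bench, 170 mm long, bystander; origin under its centre.
- rod1: Blue hexagonal plastic stirring rod, 10 mm across flats (11.5 mm over corners), 85 mm long along its local x, about 20 g; origin at its centre. Lies loose and askew on the ribs at first; down in a groove its top is below the rib tops. It may catch between rake and rib: drawing the rake back a few mm frees it; pushed on with over 30 N it counts as forced.
- rod2: Blue hexagonal plastic stirring rod, 10 mm across flats (11.5 mm over corners), 85 mm long along its local x, about 20 g; origin at its centre. Lies loose and askew on the ribs at first; down in a groove its top is below the rib tops. It may catch between rake and rib: drawing the rake back a few mm frees it; pushed on with over 30 N it counts as forced.
- rod3: Blue hexagonal plastic stirring rod, 10 mm across flats (11.5 mm over corners), 85 mm long along its local x, about 20 g; origin at its centre. Lies loose and askew on the ribs at first; down in a groove its top is below the rib tops. It may catch between rake and rib: drawing the rake back a few mm frees it; pushed on with over 30 N it counts as forced.
- rod4: Blue hexagonal plastic stirring rod, 10 mm across flats (11.5 mm over corners), 85 mm long along its local x, about 20 g; origin at its centre. Lies loose and askew on the ribs at first; down in a groove its top is below the rib tops. It may catch between rake and rib: drawing the rake back a few mm frees it; pushed on with over 30 N it counts as forced.
Things that resemble listed ones, but are neither listed nor needed, are in the scene too. What is shaped like the rod3 but purple or yellow is not meant.

How it is judged (in metres and radians):
On the way, in this order (a step that is already met when the one before it is completed fails the run):
1. the rake's teeth rest on the rack at its red end (x of rake in the frame of rack below -0.095 m and contact force between rake and rack above 0.8 N and y of rake in the frame of rack between -0.03 and 0.03 m), for 0.1 s.
2. the teeth rest on the rack as the rake passes its middle (x of rake in the frame of rack between -0.03 and 0.03 m and contact force between rake and rack above 0.8 N and y of rake in the frame of rack between -0.03 and 0.03 m), for 0.1 s.
3. the teeth rest on the rack near its far end (x of rake in the frame of rack above 0.085 m and contact force between rake and rack above 0.8 N and y of rake in the frame of rack between -0.03 and 0.03 m), for 0.1 s.
At the end, for the whole second after the job is handed in: All four rods lie at rest down in the grooves (centres below the rib tops, within 0.1 rad of the grooves, within 30 mm of their mid-length); the rake stands released in its cradle (within 12 mm of its centre, 0.1 rad of its direction, feet in the slot, upright within 0.12 rad) (angle between the x axis of each of rod1, rod2, rod3, rod4 and the y axis of rack, either way round below 0.1 rad and z of rod1 in the frame of rack between 0.03 and 0.0458 m and x of rod1 in the frame of rack between -0.095 and 0.13 m and y of rod1 in the frame of rack between -0.03 and 0.03 m and linear speed of each of rod1, rod2, rod3, rod4, rake below 0.03 m/s and z of rod2 in the frame of rack between 0.03 and 0.0458 m and x of rod2 in the frame of rack between -0.095 and 0.13 m and y of rod2 in the frame of rack between -0.03 and 0.03 m and z of rod3 in the frame of rack between 0.03 and 0.0458 m and x of rod3 in the frame of rack between -0.095 and 0.13 m and y of rod3 in the frame of rack between -0.03 and 0.03 m and z of rod4 in the frame of rack between 0.03 and 0.0458 m and x of rod4 in the frame of rack between -0.095 and 0.13 m and y of rod4 in the frame of rack between -0.03 and 0.03 m and horizontal distance between rake and cradle below 0.012 m and z of rake in the frame of cradle below 0.01 m and angle between rake's own z axis and vertical below 0.12 rad and angle between the y axis of rake and the y axis of cradle, either way round below 0.1 rad); the robot touches nothing.
It fails at once if the rake presses on the rack with more than 15 N (contact force between rake and rack above 15 N).
It fails at once if the rake forces a caught rod with more than 30 N (contact force between rake and rod1 above 30 N or contact force between rake and rod2 above 30 N or contact force between rake and rod3 above 30 N or contact force between rake and rod4 above 30 N).
It fails at once if the fingers touch a rod (contact force between the fingers and rod1 above 0.3 N or contact force between the fingers and rod2 above 0.3 N or contact force between the fingers and rod3 above 0.3 N or contact force between the fingers and rod4 above 0.3 N).
It fails at once if a bystander is moved by more than 20 mm (distance of any of flask, reagent, wash, cuvettes, jar, spatula from where it was at the start of the episode above 0.02 m).
It also fails if it takes over 72 s, if anything falls off the work surface, if the arm or the gripper's body presses on something with over 40 N, if the wrist force passes 120 N, or if a joint passes its speed limit or range.

### The arm

A 7-joint arm with a two-finger parallel gripper is mounted at the origin on the work surface. World frame = base frame: x ahead of the robot, y to its left, z up, the work surface at z = 0. Lengths are in mm, angles in rad, forces in N, time in s.
With the tool pointing down it reaches from about 400 to 875 mm from the base axis. Payload 4.4 kg.
Tool frame: the origin (TCP) lies midway between the tips of the shut fingers; the grasp point (between the pads) lies 19 mm behind it (r.pinch_z is the z of the grasp point in the tool frame, in mm); z points along the fingers, y is the line along which they close (so a half turn about z gives the same grasp; the last joint's range is limited). The gripper opens to 85 mm and grips with 20 to 120 N. Pads are 22 mm wide; open, the fingers measure 114 mm over their backs; the gripper's body (76 mm by 85 mm) begins 54 mm behind the grasp point. The pads swing forward as they close: fully open they stand 13 mm farther back than shut.
Start: joints at [1.258, 0.628, 0.038, 1.517, -0.027, 0.996, -0.02], TCP at [158.824, -630.312, 231.313] pointing down, gripper open.
Joint ranges: [-3.06, 3.06], [-0.37, 2.12], [-1.25, 1.32], [0.18, 2.47], [-1.1, 4.24], [0.23, 1.98], [-2.94, 2.94]. Speed limits (rad/s): [2.57, 2.57, 3.14, 3.14, 3.14, 3.14, 3.14].

### API

Orientations are given as a unit quaternion [x, y, z, w].
In Python, from rig import readout, eyes, order, spotter, r gives the robot as it stands.
- The arm moves only by the tool carry_out, never from a script. Its argument "series" is a list of rows, each an object of numbers: "ax", "ay", "az": the turn, a rotation vector about the world's x, y, z in rad; "dx", "dy", "dz": the shift along the world's x, y, z in m; "grip": the closure in counts, from 0 (fully open) to 255 (shut). A call has exactly 5 rows; each row is the pose to reach, as a shift and turn from the pose commanded when the call began; what a row does not reach only later rows make up. A row lasts 1/12 s, in which the tool goes at most 41.7 mm and 7.16 degrees, less where a joint would pass 70% of its speed; a pose out of reach is approached as far as the arm can. A call with a gripper value outside its range is refused whole. The fingers move at their own pace and stop on an object; the grip force is fixed at half the most. Time passes only in rows, so rows that repeat a pose let the fingers close, or fill a call up. It gives the time, the measured TCP pose, the force, the opening and the grip force at its end, in the units of the state.
- readout.state(): the state, without advancing time (a new reading comes with each control period).
- eyes.grab_frame(name): name is "scene" or "top"; returns a dict with "pixels" (400x640x3 uint8, red, green, blue), "mtx" (3x3 intrinsics, pixels), "distortion" ([k1, k2, p1, p2, k3] as OpenCV has them; the pictures are not rectified), "position" and "orientation" of the camera in the world. Camera axes: x right, y down, z forward; pixel columns grow to the right and rows downward; lengths in mm; the calibration is good to about 2 mm. A picture is of the moment at which its call begins. There is no depth.
- order.finish_job(): hands the job in; it is judged then, once.
Trained networks look in a picture, given as the dict that the camera call returned (one of the last four; its "shot" number tells which), for a name from the list of things; names that differ only in an ending like _2 or _b are one class to them, and where a whole thing is asked for, a point or a joint stands for the part that bears it (a point fixed in the world has none). Each returns a list of dicts, best first, with "conf" (0 to 1); they miss things now and then, are a little off and sometimes report something else, mostly with a low value. They report only what shows in the picture. A call takes as long as a camera call. They do not tell look-alikes from the thing itself.
- spotter.trace(query, picture): "region" (400x640 bool, what is visible of it) and "location" ([column, row] in pixels, amid what is visible of it).
- spotter.mark_of(query, picture): "location" ([column, row] in pixels: a listed point, or the origin of a listed thing).
The state is a dict: "time_s": time; "joint_pos": joint angles; "dq": joint speeds; "tau": joint torques, N m; "ee_pos": TCP position; "eef_rot": TCP orientation; "contact_force": force on the tool from outside, world axes, zero at the start; "torque": the same for the moment, N m; "gripper_width": finger opening in mm; "grasp_force": force on a finger pad.
Only numpy, scipy, OpenCV 4.12 (cv2) and the standard library are available. Lean on these libraries where they do the work, as an engineer would, in place of code of your own. Each camera call takes 0.05 s, during which the arm holds its last target. There are 200 camera calls.

## Working session

There is one attempt and no reset: what is moved stays moved. The work goes in short steps, Python scripts to look and compute and a tool call to move; the robot and the scene stay as the last step left them, time stands still between calls to the robot, and variables do not carry over. Pictures are saved under pics/ and viewed, at most 10 in all, crops included, and the job is handed in when it is done.

Besides the shell and the picture viewer there is one more tool, called after "Call:" as name(argument=value, ...) on one line, values as JSON. carry_out: Moves the arm, as the interface text tells. Its arguments: {"type":"object","properties":{"series":{"type":"array","items":{"type":"object","properties":{"ax":{"type":"number"},"ay":{"type":"number"},"az":{"type":"number"},"dx":{"type":"number"},"dy":{"type":"number"},"dz":{"type":"number"},"grip":{"type":"number"}}}}},"required":["series"]}

```bash
ls; mkdir -p pics; cat > h.py <<'E'
import numpy as np, cv2
from scipy.spatial.transform import Rotation as R
from rig import readout, eyes, order, spotter, r
def ray(p,uv):
    q=cv2.undistortPoints(np.array([[uv]],float),np.array(p["mtx"],float),np.array(p["distortion"],float))[0,0]
    Rm=R.from_quat(p["orientation"]).as_matrix()
    return np.array(p["position"],float),Rm@np.array([q[0],q[1],1.])
def onz(p,uv,z):
    o,d=ray(p,uv); return o+d*(z-o[2])/d[2]
def proj(p,X):
    Rm=R.from_quat(p["orientation"]).as_matrix()
    t=-Rm.T@np.array(p["position"],float)
    return cv2.projectPoints(np.array(X,float).reshape(-1,3),cv2.Rodrigues(Rm.T)[0],t,np.array(p["mtx"],float),np.array(p["distortion"],float))[0][:,0]
def save(p,name,box=None,s=1):
    im=p["pixels"][:,:,::-1]
    if box: im=im[box[1]:box[3],box[0]:box[2]]
    if s!=1: im=cv2.resize(im,None,fx=s,fy=s,interpolation=cv2.INTER_CUBIC)
    cv2.imwrite("pics/"+name,im)
E
cat > a.py <<'E'
from h import *
s=readout.state();print(s)
P={n:eyes.grab_frame(n) for n in("top","scene")}
for n,p in P.items():
    save(p,n+"0.png"); print(n,p["position"],p["orientation"],p["mtx"])
    for q in["rack_rails","rack_red","rack_far","rack","rake","cradle","flask","reagent","wash","cuvettes","jar","spatula","rod1"]:
        print(q,[(np.round(d["location"],1).tolist(),round(d["conf"],2),np.round(onz(p,d["location"],{"rack_rails":46.5,"rack_red":46.5,"rack_far":46.5,"rake":6,"rod1":52}.get(q,0))[:2]).tolist()) for d in spotter.mark_of(q,p)[:6]])
E
python3 a.py
```

```text
pics
{'time_s': 0.0, 'joint_pos': array([ 1.25815744,  0.62935079,  0.03843356,  1.51838751, -0.02700479,
        0.99629901, -0.01999665]), 'dq': array([ 0.00071476, -0.00163751,  0.00091294, -0.00084121, -0.00060309,
       -0.00075532,  0.00042437]), 'tau': array([-9.10764065e-04, -5.63410950e+01,  1.22603673e+00, -1.93451214e+01,
        1.10788512e-02,  1.06157022e-02,  3.03111605e-06]), 'ee_pos': array([ 158.69888963, -629.67198018,  230.37967586]), 'eef_rot': array([ 9.92392586e-01,  1.23109815e-01, -1.27140476e-04, -9.55048965e-04]), 'contact_force': array([ 0.0320859 , -0.20139764,  0.64209577]), 'torque': array([ 0.04925774, -0.02456781, -0.01620442]), 'grasp_force': 0.0, 'gripper_width': 85.70920418331694}
top [ 326.89645214  -32.02271825 1316.89772034] [-0.70457012  0.70475603 -0.06167891  0.05563807] [[490.11404242   0.         321.02022254]
 [  0.         490.11404242 200.99360432]
 [  0.           0.           1.        ]]
rack_rails [([269.4, 204.9], 0.9, [529.0, 92.0]), ([292.0, 207.5], 0.5, [523.0, 33.0])]
rack_red [([312.8, 208.7], 0.78, [519.0, -21.0])]
rack_far [
[... 1222 characters left out ...]
3, 222.5], 0.74, [534.0, 97.0])]
rake [([232.3, 197.1], 0.73, [501.0, -274.0])]
cradle [([228.1, 196.7], 0.62, [496.0, -287.0])]
flask [([441.7, 179.8], 0.69, [375.0, 254.0])]
reagent [([283.1, 295.1], 0.96, [747.0, -103.0]), ([382.9, 206.7], 0.47, [485.0, 101.0])]
wash [([239.3, 290.1], 0.63, [747.0, -196.0])]
cuvettes [([180.4, 264.8], 0.76, [703.0, -341.0])]
jar [([228.9, 155.6], 0.98, [348.0, -325.0])]
spatula [([422.2, 314.3], 0.68, [759.0, 184.0])]
rod1 [([412.4, 215.9], 0.74, [548.0, 161.0]), ([354.2, 202.7], 0.7, [524.0, 29.0]), ([287.2, 184.6], 0.63, [485.0, -134.0]), ([342.1, 305.1], 0.63, [781.0, 21.0]), ([368.2, 203.2], 0.51, [522.0, 61.0]), ([365.8, 162.6], 0.43, [388.0, 50.0])]
```

```bash
python3 - <<'E'
import cv2
a=cv2.imread("pics/top0.png")[90:310,190:460]
cv2.imwrite("pics/top0c.png",cv2.resize(a,None,fx=2.7,fy=2.7,interpolation=cv2.INTER_CUBIC))
E
```

```text
(no output)
```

View pics/top0c.png

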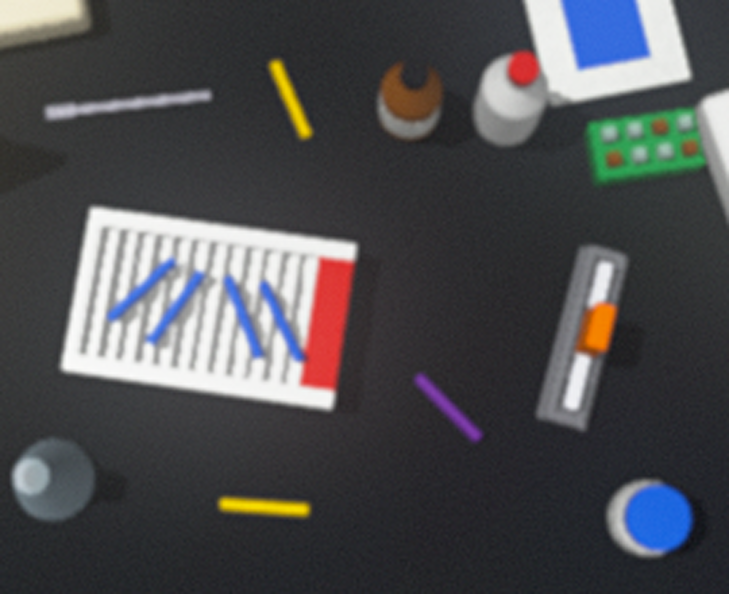

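View pics/scene0.png

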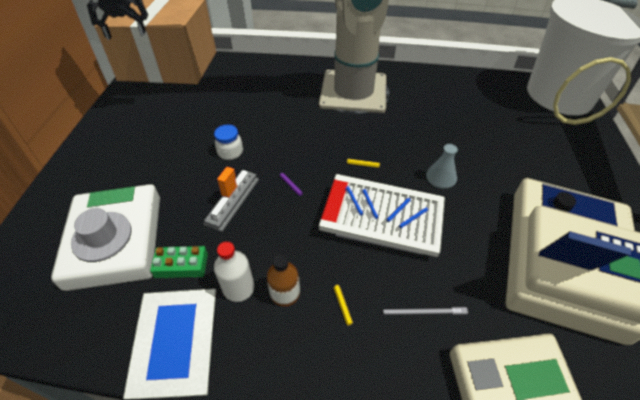

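The top crop shows the rack at left with its red end facing the cradle, and four blue rods on it at full-image pixels ~(242,198), (255,204), (280,207) and (294,209). The purple look-alike is at (356,241) and the yellow ones at (288,278) and (298,127), all off the rack. There is only one orange-gripped rake, at (411,212), in the grey cradle. The scene picture agrees with this.

```bash
cat > b.py <<'E'
from h import *
from scipy.optimize import least_squares
def corners(reg):
    c=max(cv2.findContours(reg.astype(np.uint8),cv2.RETR_EXTERNAL,cv2.CHAIN_APPROX_NONE)[0],key=cv2.contourArea)
    h=cv2.convexHull(c)[:,0].astype(float); return h
def fitrect(P,hx,hy,cx,z,g):
    # silhouette hull fit: each hull point lies on a rect edge at height z
    H={n:corners(m) for n,(p,m) in P.items()}
    def f(v):
        o=[]
        for n,(p,m) in P.items():
            w=[onz(p,u,z)[:2] for u in H[n]]
            c,s=np.cos(v[2]),np.sin(v[2])
            d=np.array(w)-v[:2]; l=np.c_[d@[c,s]-cx,d@[-s,c]]
            q=np.abs(l)-[hx,hy]
            sd=np.where((q>0).all(1),np.linalg.norm(q,axis=1),q.max(1)); o.append(sd)
        return np.concatenate(o)
    s=least_squares(f,g,loss="soft_l1",f_scale=2); return s.x,np.abs(f(s.x)).mean()
P={n:eyes.grab_frame(n) for n in("top","scene")}
hsv={n:cv2.cvtColor(p["pixels"],cv2.COLOR_RGB2HSV).astype(int) for n,p in P.items()}
T=lambda q,n:spotter.trace(q,P[n])
for n in P:
    d=T("rack",n)[0]; print(n,d["conf"],d["region"].sum())
    print(fitrect({n:(P[n],d["region"])},132,81,4,46.5,[529,92,1.45]))
    d=T("cradle",n)[0]; print("cradle",d["conf"],d["region"].sum())
    print(fitrect({n:(P[n],d["region"])},25,90,0,20,[512,-272,1.33]))
    H=hsv[n]; m=(H[...,0]>7)&(H[...,0]<18)&(H[...,1]>200)&(H[...,2]>150)
    k,l,st,ce=cv2.connectedComponentsWithStats(m.astype(np.uint8))
    for i in range(1,k):
        if st[i,4]>40: print("orange",st[i],ce[i],onz(P[n],ce[i],98)[:2],onz(P[n],ce[i],67)[:2])
    for q in["rod1"]:
      for d in T(q,n)[:7]:
        w=np.array([onz(P[n],u[::-1].astype(float),51)[:2] for u in np.argwhere(d["region"])]); c=w.mean(0); u,s,v=np.linalg.svd(w-c,full_matrices=False)
        pr=(w-c)@v[0]; print("rod",round(d["conf"],2),c.round(),np.arctan2(v[0][1],v[0][0]).round(2),np.ptp(pr).round())
E
python3 b.py
```

```text
top 0.9 5487
(array([533.91158636,  92.51624152,   1.43019229]), np.float64(1.391551698589182))
cradle 0.79 806
(array([ 508.55587586, -268.08065607,    1.31435344]), np.float64(1.3376946344332166))
orange [405 203  13  17 157] [411.27388535 211.19745223] [ 505.27777871 -269.97418104] [ 509.81451795 -276.02595653]
rod 0.7 [534. 129.] 2.52 82.0
rod 0.67 [527.  64.] -2.77 85.0
rod 0.64 [524.  29.] -2.69 79.0
rod 0.63 [ 506. -259.] 2.84 176.0
rod 0.44 [551. 163.] 2.31 72.0
rod 0.42 [ 440. -131.] -2.39 78.0
scene 0.97 6562
(array([542.32941211,  90.70940283,   1.41819696]), np.float64(4.820775610175168))
cradle 0.88 816
(array([ 518.13512815, -261.27273684,    1.19265698]), np.float64(4.611866288880432))
orange [218 167  17  29 281] [227.67615658 179.03202847] [ 525.05380749 -262.47598034] [ 496.9149157  -275.77503014]
rod 0.66 [553. 161.] -0.82 90.0
rod 0.57 [513.  26.] 0.42 91.0
rod 0.43 [527.  66.] 0.38 88.0
```

Call:
carry_out(series=[{"dx":0.028,"dy":0.029,"az":-0.1},{"dx":0.056,"dy":0.058,"az":-0.2},{"dx":0.084,"dy":0.087,"az":-0.3},{"dx":0.112,"dy":0.116,"az":-0.4},{"dx":0.14,"dy":0.145,"az":-0.504}])

```text
invalid input at $.series[0]: expected keys ax, ay, az, dx, dy, dz, grip
```

Call:
carry_out(series=[{"dx":0.028,"dy":0.029},{"dx":0.056,"dy":0.058},{"dx":0.084,"dy":0.087},{"dx":0.112,"dy":0.116},{"dx":0.14,"dy":0.145}])

```text
invalid input at $.series[0]: expected keys ax, ay, az, dx, dy, dz, grip
```

Call:
carry_out(series=[{"dx":0.025,"dy":0.025},{"dx":0.05,"dy":0.05},{"dx":0.0697,"dy":0.0723},{"dx":0.0697,"dy":0.0723},{"dx":0.0697,"dy":0.0723}])

```text
invalid input at $.series[0]: expected keys ax, ay, az, dx, dy, dz, grip
```

All seven keys are needed in every row.

Call:
carry_out(series=[{"dx":0.028,"dy":0.029,"dz":0,"ax":0,"ay":0,"az":-0.1,"grip":0},{"dx":0.056,"dy":0.058,"dz":0,"ax":0,"ay":0,"az":-0.2,"grip":0},{"dx":0.084,"dy":0.087,"dz":0,"ax":0,"ay":0,"az":-0.3,"grip":0},{"dx":0.112,"dy":0.116,"dz":0,"ax":0,"ay":0,"az":-0.4,"grip":0},{"dx":0.14,"dy":0.145,"dz":0,"ax":0,"ay":0,"az":-0.504,"grip":0}])

```text
time_s: 2.22
ee_pos: [299.9, -483.9, 231.4]
eef_rot: [0.991, -0.131, 0.0, 0.0]
contact_force: [0.1, 0.1, 1.1]
gripper_width: 85.3
grasp_force: 0.0
```

Call:
carry_out(series=[{"dx":0.028,"dy":0.029,"dz":0,"ax":0,"ay":0,"az":0,"grip":0},{"dx":0.056,"dy":0.058,"dz":0,"ax":0,"ay":0,"az":0,"grip":0},{"dx":0.084,"dy":0.087,"dz":0,"ax":0,"ay":0,"az":0,"grip":0},{"dx":0.112,"dy":0.116,"dz":0,"ax":0,"ay":0,"az":0,"grip":0},{"dx":0.14,"dy":0.145,"dz":0,"ax":0,"ay":0,"az":0,"grip":0}])

```text
time_s: 2.63
ee_pos: [440.1, -338.7, 231.6]
eef_rot: [0.992, -0.128, 0.0, 0.0]
contact_force: [0.4, -0.8, -1.5]
gripper_width: 85.2
grasp_force: 0.0
```

Call:
carry_out(series=[{"dx":0.025,"dy":0.025,"dz":0,"ax":0,"ay":0,"az":0,"grip":0},{"dx":0.05,"dy":0.05,"dz":0,"ax":0,"ay":0,"az":0,"grip":0},{"dx":0.0697,"dy":0.0723,"dz":-0.02,"ax":0,"ay":0,"az":0,"grip":0},{"dx":0.0697,"dy":0.0723,"dz":-0.05,"ax":0,"ay":0,"az":0,"grip":0},{"dx":0.0697,"dy":0.0723,"dz":-0.05,"ax":0,"ay":0,"az":0,"grip":0}])

```text
time_s: 3.05
ee_pos: [507.4, -263.8, 177.0]
eef_rot: [0.992, -0.126, -0.004, -0.002]
contact_force: [-1.0, -0.1, -0.5]
gripper_width: 85.3
grasp_force: 0.0
```

```bash
python3 - <<'E'
from h import *
s=readout.state();print(s["time_s"],s["ee_pos"],s["contact_force"],s["gripper_width"])
y=R.from_quat(s["eef_rot"]).as_matrix();print(y.round(4),np.arctan2(y[1,1],y[0,1])%np.pi)
p=eyes.grab_frame("scene");save(p,"s1.png",(160,60,360,260),3)
E
```

```text
3.05 [ 507.37732921 -263.78788367  176.99193908] [-0.97012085 -0.14510798 -0.46767385] 85.34498339212219
[[ 0.9684 -0.2494 -0.0069]
 [-0.2494 -0.9684  0.0046]
 [-0.0078 -0.0027 -1.    ]] 1.318692852997912
```

View pics/s1.png

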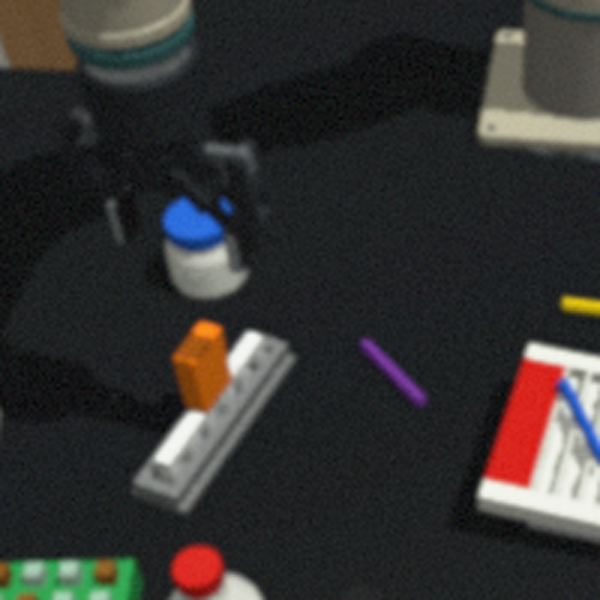

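The gripper is above the cradle. In the crop the rake's grip sits at about (205,365), clear of the jar. I'll fit the grip's box to the orange pixels to get the centring right.

```bash
cat > c.py <<'E'
from h import *
from scipy.optimize import minimize
p0=cv2.imread("pics/top0.png"); p1=cv2.imread("pics/scene0.png")
P={n:eyes.grab_frame(n) for n in("top","scene")}
I={"top":p0,"scene":p1}
S=4
def mask(n):
    H=cv2.cvtColor(I[n],cv2.COLOR_BGR2HSV).astype(int)
    m=(H[...,0]>4)&(H[...,0]<20)&(H[...,1]>150)&(H[...,2]>70)
    k,l,st,ce=cv2.connectedComponentsWithStats(m.astype(np.uint8))
    t={"top":(411,211),"scene":(227,179)}[n]
    return l==l[t[1],t[0]]
M={n:mask(n) for n in P}
def cost(v,n,yaw):
    c,s=np.cos(yaw),np.sin(yaw)
    X=[[v[0]+c*a-s*b,v[1]+s*a+c*b,z] for a in(-10,10) for b in(-22,22) for z in(36,98)]
    h=cv2.convexHull(proj(P[n],X).astype(np.float32))
    im=np.zeros((400*S,640*S),np.uint8); cv2.fillConvexPoly(im,np.round((h+.5)*S).astype(np.int32),1)
    im=cv2.resize(im.astype(np.float32),(640,400),interpolation=cv2.INTER_AREA)
    return np.abs(im-M[n]).sum()
for n in P:
    g=[(cost((x,y),n,1.314),x,y) for x in range(494,524,2) for y in range(-286,-256,2)]
    print(n,M[n].sum(),sorted(g)[:3])
g=[(cost((x,y),"top",1.314)+cost((x,y),"scene",1.314),x,y) for x in range(500,518) for y in range(-280,-262)]
print(sorted(g)[:3])
E
python3 c.py
```

```text
top 198 [(np.float32(41.0), 508, -274), (np.float32(43.25), 506, -274), (np.float32(43.25), 510, -274)]
scene 430 [(np.float32(49.25), 504, -276), (np.float32(51.25), 502, -276), (np.float32(59.0), 506, -276)]
[(np.float32(106.75), 506, -274), (np.float32(107.3125), 506, -275), (np.float32(108.875), 507, -274)]
```

Call:
carry_out(series=[{"dx":0,"dy":-0.005,"dz":-0.03,"ax":0,"ay":0,"az":0,"grip":0},{"dx":0,"dy":-0.005,"dz":-0.06,"ax":0,"ay":0,"az":0,"grip":0},{"dx":0,"dy":-0.005,"dz":-0.09,"ax":0,"ay":0,"az":0,"grip":0},{"dx":0,"dy":-0.005,"dz":-0.115,"ax":0,"ay":0,"az":0,"grip":60},{"dx":0,"dy":-0.005,"dz":-0.126,"ax":0,"ay":0,"az":0,"grip":100}])

```text
time_s: 3.62
ee_pos: [507.2, -274.3, 54.1]
eef_rot: [0.992, -0.13, -0.001, 0.0]
contact_force: [-0.5, 0.2, -0.6]
gripper_width: 63.9
grasp_force: 0.0
```

Call:
carry_out(series=[{"dx":0,"dy":0,"dz":0,"ax":0,"ay":0,"az":0,"grip":140},{"dx":0,"dy":0,"dz":0,"ax":0,"ay":0,"az":0,"grip":150},{"dx":0,"dy":0,"dz":0,"ax":0,"ay":0,"az":0,"grip":160},{"dx":0,"dy":0,"dz":0,"ax":0,"ay":0,"az":0,"grip":170},{"dx":0,"dy":0,"dz":0,"ax":0,"ay":0,"az":0,"grip":180}])

```text
time_s: 4.03
ee_pos: [509.5, -273.6, 56.9]
eef_rot: [0.992, -0.128, 0.001, 0.0]
contact_force: [1.0, -0.7, 0.3]
gripper_width: 25.2
grasp_force: 0.0
```

Call:
carry_out(series=[{"dx":0,"dy":0,"dz":0,"ax":0,"ay":0,"az":0,"grip":190},{"dx":0,"dy":0,"dz":0,"ax":0,"ay":0,"az":0,"grip":210},{"dx":0,"dy":0,"dz":0,"ax":0,"ay":0,"az":0,"grip":230},{"dx":0,"dy":0,"dz":0,"ax":0,"ay":0,"az":0,"grip":255},{"dx":0,"dy":0,"dz":0,"ax":0,"ay":0,"az":0,"grip":255}])

```text
time_s: 4.45
ee_pos: [509.2, -273.4, 56.4]
eef_rot: [0.992, -0.128, 0.001, 0.0]
contact_force: [-1.3, -0.1, 7.1]
gripper_width: 19.1
grasp_force: 59.0
```

Call:
carry_out(series=[{"dx":0,"dy":0,"dz":0.02,"ax":0,"ay":0,"az":0,"grip":255},{"dx":0,"dy":0,"dz":0.045,"ax":0,"ay":0,"az":0,"grip":255},{"dx":0,"dy":0,"dz":0.07,"ax":0,"ay":0,"az":0,"grip":255},{"dx":0,"dy":0,"dz":0.08,"ax":0,"ay":0,"az":0,"grip":255},{"dx":0,"dy":0,"dz":0.08,"ax":0,"ay":0,"az":0,"grip":255}])

```text
time_s: 4.87
ee_pos: [510.0, -273.8, 137.5]
eef_rot: [0.992, -0.128, 0.002, 0.001]
contact_force: [1.6, 0.6, -1.6]
gripper_width: 19.4
grasp_force: 58.9
```

Call:
carry_out(series=[{"dx":0.0,"dy":0.02,"dz":0,"ax":0,"ay":0,"az":0.02,"grip":255},{"dx":0.001,"dy":0.045,"dz":0,"ax":0,"ay":0,"az":0.04,"grip":255},{"dx":0.002,"dy":0.075,"dz":0,"ax":0,"ay":0,"az":0.06,"grip":255},{"dx":0.004,"dy":0.105,"dz":0,"ax":0,"ay":0,"az":0.09,"grip":255},{"dx":0.005,"dy":0.135,"dz":0,"ax":0,"ay":0,"az":0.121,"grip":255}])

```text
time_s: 5.28
ee_pos: [512.5, -136.5, 133.7]
eef_rot: [0.998, -0.068, -0.001, -0.0]
contact_force: [1.7, -0.3, -2.3]
gripper_width: 19.0
grasp_force: 59.0
```

Call:
carry_out(series=[{"dx":0.001,"dy":0.03,"dz":0,"ax":0,"ay":0,"az":0,"grip":255},{"dx":0.002,"dy":0.06,"dz":0,"ax":0,"ay":0,"az":0,"grip":255},{"dx":0.003,"dy":0.09,"dz":0,"ax":0,"ay":0,"az":0,"grip":255},{"dx":0.004,"dy":0.1147,"dz":0,"ax":0,"ay":0,"az":0,"grip":255},{"dx":0.004,"dy":0.1147,"dz":0,"ax":0,"ay":0,"az":0,"grip":255}])

```text
time_s: 5.7
ee_pos: [516.5, -16.0, 133.6]
eef_rot: [0.998, -0.064, -0.002, -0.002]
contact_force: [-0.3, 0.3, -1.5]
gripper_width: 19.3
grasp_force: 59.1
```

Call:
carry_out(series=[{"dx":0,"dy":0,"dz":-0.008,"ax":0,"ay":0,"az":0,"grip":255},{"dx":0,"dy":0,"dz":-0.015,"ax":0,"ay":0,"az":0,"grip":255},{"dx":0,"dy":0,"dz":-0.02,"ax":0,"ay":0,"az":0,"grip":255},{"dx":0,"dy":0,"dz":-0.023,"ax":0,"ay":0,"az":0,"grip":255},{"dx":0,"dy":0,"dz":-0.023,"ax":0,"ay":0,"az":0,"grip":255}])

```text
time_s: 6.12
ee_pos: [516.6, -24.5, 111.0]
eef_rot: [0.998, -0.069, -0.001, 0.0]
contact_force: [0.4, -0.7, -1.7]
gripper_width: 19.1
grasp_force: 59.1
```

```bash
cat > st.py <<'E'
from h import *
s=readout.state();m=R.from_quat(s["eef_rot"]).as_matrix()
d=np.array(s["ee_pos"][:2])-[534,92.5];u=np.array([np.cos(1.432),np.sin(1.432)])
print(s["time_s"],s["ee_pos"].round(2),s["contact_force"].round(2),s["torque"].round(2),s["gripper_width"].round(1),"yaw",(np.arctan2(m[1,1],m[0,1])%np.pi).round(3),"tilt",m[2].round(3),"local",d@u,d@[-u[1],u[0]])
E
python3 st.py; python3 - <<'E'
from h import *
p=eyes.grab_frame("top");save(p,"t2.png",(200,140,360,260),5)
E
```

```text
Traceback (most recent call last):
  File "st.py", line 4, in <module>
    print(s["time_s"],s["ee_pos"].round(2),s["contact_force"].round(2),s["torque"].round(2),s["gripper_width"].round(1),"yaw",(np.arctan2(m[1,1],m[0,1])%np.pi).round(3),"tilt",m[2].round(3),"local",d@u,d@[-u[1],u[0]])
                                                                                            ^^^^^^^^^^^^^^^^^^^^^^^^
AttributeError: 'float' object has no attribute 'round'
```

View pics/t2.png

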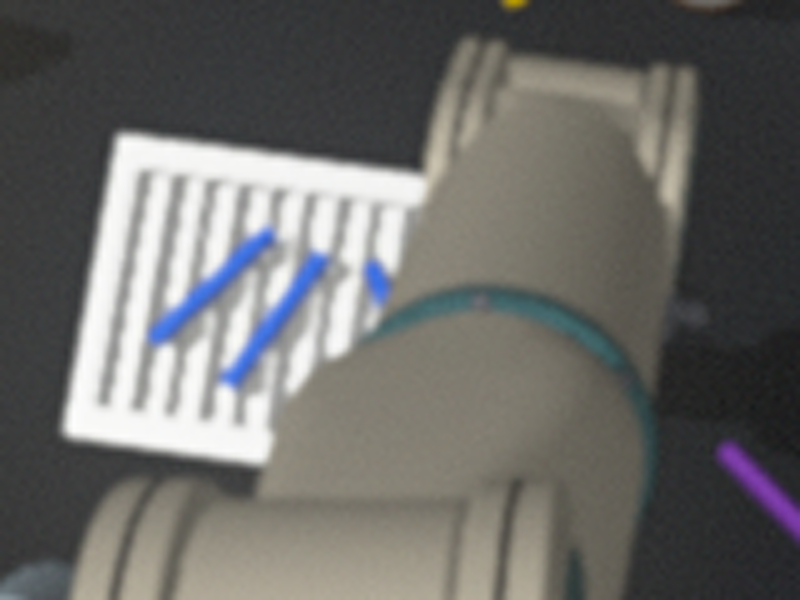

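The arm blocks the top view: only the rack's left part shows, with rods at (210,290), (275,320) and (378,285) in the crop. I'll use the scene camera instead.

```bash
sed -i 's/s\["gripper_width"\].round(1)/s["gripper_width"]/' st.py; python3 st.py;python3 st.py; python3 - <<'E'
from h import *
p=eyes.grab_frame("scene")
im=p["pixels"].copy(); u=np.array([np.cos(1.432),np.sin(1.432)]);v=np.array([-u[1],u[0]]);c=np.array([534,92.5])
a=cv2.resize(im[130:270,290:470],None,fx=4.4,fy=4.4,interpolation=cv2.INTER_CUBIC)
for x,y in[(-128,-81),(136,-81),(136,81),(-128,81),(-94,0),(0,0),(-83,-65),(-83,65),(115,65),(115,-65)]:
    q=proj(p,[*(c+x*u+y*v),46.5])[0]; cv2.circle(a,tuple(int(t) for t in (q-[290,130]+.5)*4.4),3,(0,255,0),-1)
cv2.imwrite("pics/s2.png",a[:,:,::-1])
E
```

```text
6.1667 [516.99 -24.34 111.56] [ 0.99  0.63 -2.39] [ 0.05  0.01 -0.02] 19.50673025924883 yaw 1.433 tilt [-0.001  0.001 -1.   ] local -118.06959020376891 0.6800124254118257
6.1667 [516.99 -24.34 111.56] [ 0.99  0.63 -2.39] [ 0.05  0.01 -0.02] 19.50673025924883 yaw 1.433 tilt [-0.001  0.001 -1.   ] local -118.06959020376891 0.6800124254118257
```

View pics/s2.png

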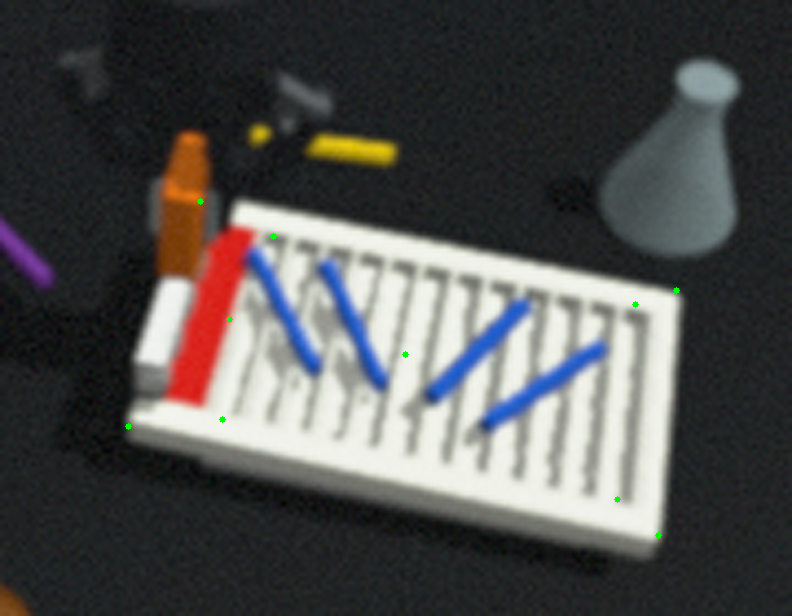

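In the scene crop the rake hangs over the red apron, with its near foot at about (150,375). The projected rack corners land within about 2 px, and the red end looks a little higher than level. Next I'll feel downward.

Call:
carry_out(series=[{"dx":0,"dy":0,"dz":-0.002,"ax":0,"ay":0,"az":0,"grip":255},{"dx":0,"dy":0,"dz":-0.004,"ax":0,"ay":0,"az":0,"grip":255},{"dx":0,"dy":0,"dz":-0.006,"ax":0,"ay":0,"az":0,"grip":255},{"dx":0,"dy":0,"dz":-0.006,"ax":0,"ay":0,"az":0,"grip":255},{"dx":0,"dy":0,"dz":-0.006,"ax":0,"ay":0,"az":0,"grip":255}])

```text
time_s: 6.63
ee_pos: [517.5, -23.3, 106.3]
eef_rot: [0.998, -0.068, -0.0, -0.0]
contact_force: [0.3, 0.4, -2.1]
gripper_width: 19.3
grasp_force: 59.1
```

Call:
carry_out(series=[{"dx":0,"dy":0,"dz":-0.0005,"ax":0,"ay":0,"az":0,"grip":255},{"dx":0,"dy":0,"dz":-0.001,"ax":0,"ay":0,"az":0,"grip":255},{"dx":0,"dy":0,"dz":-0.0015,"ax":0,"ay":0,"az":0,"grip":255},{"dx":0,"dy":0,"dz":-0.0015,"ax":0,"ay":0,"az":0,"grip":255},{"dx":0,"dy":0,"dz":-0.0015,"ax":0,"ay":0,"az":0,"grip":255}])

```text
time_s: 7.05
ee_pos: [517.5, -23.3, 104.8]
eef_rot: [0.998, -0.068, -0.0, 0.0]
contact_force: [-0.7, -0.3, -2.4]
gripper_width: 19.5
grasp_force: 59.1
```

Call:
carry_out(series=[{"dx":0,"dy":0,"dz":-0.0005,"ax":0,"ay":0,"az":0,"grip":255},{"dx":0,"dy":0,"dz":-0.001,"ax":0,"ay":0,"az":0,"grip":255},{"dx":0,"dy":0,"dz":-0.0015,"ax":0,"ay":0,"az":0,"grip":255},{"dx":0,"dy":0,"dz":-0.0015,"ax":0,"ay":0,"az":0,"grip":255},{"dx":0,"dy":0,"dz":-0.0015,"ax":0,"ay":0,"az":0,"grip":255}])

```text
time_s: 7.47
ee_pos: [517.5, -23.3, 103.3]
eef_rot: [0.998, -0.068, 0.0, 0.0]
contact_force: [-0.1, -0.2, -1.8]
gripper_width: 19.3
grasp_force: 59.1
```

Call:
carry_out(series=[{"dx":0,"dy":0,"dz":-0.0005,"ax":0,"ay":0,"az":0,"grip":255},{"dx":0,"dy":0,"dz":-0.001,"ax":0,"ay":0,"az":0,"grip":255},{"dx":0,"dy":0,"dz":-0.0012,"ax":0,"ay":0,"az":0,"grip":255},{"dx":0,"dy":0,"dz":-0.0012,"ax":0,"ay":0,"az":0,"grip":255},{"dx":0,"dy":0,"dz":-0.0012,"ax":0,"ay":0,"az":0,"grip":255}])

```text
time_s: 7.88
ee_pos: [517.5, -23.3, 102.1]
eef_rot: [0.998, -0.068, 0.0, -0.0]
contact_force: [-0.5, -0.9, -2.4]
gripper_width: 19.2
grasp_force: 59.1
```

Call:
carry_out(series=[{"dx":0,"dy":0,"dz":-0.0005,"ax":0,"ay":0,"az":0,"grip":255},{"dx":0,"dy":0,"dz":-0.001,"ax":0,"ay":0,"az":0,"grip":255},{"dx":0,"dy":0,"dz":-0.001,"ax":0,"ay":0,"az":0,"grip":255},{"dx":0,"dy":0,"dz":-0.001,"ax":0,"ay":0,"az":0,"grip":255},{"dx":0,"dy":0,"dz":-0.001,"ax":0,"ay":0,"az":0,"grip":255}])

```text
time_s: 8.3
ee_pos: [517.6, -23.3, 101.1]
eef_rot: [0.998, -0.068, 0.0, 0.0]
contact_force: [0.2, -0.1, -2.1]
gripper_width: 19.3
grasp_force: 59.1
```

Call:
carry_out(series=[{"dx":0,"dy":0,"dz":-0.0005,"ax":0,"ay":0,"az":0,"grip":255},{"dx":0,"dy":0,"dz":-0.001,"ax":0,"ay":0,"az":0,"grip":255},{"dx":0,"dy":0,"dz":-0.001,"ax":0,"ay":0,"az":0,"grip":255},{"dx":0,"dy":0,"dz":-0.001,"ax":0,"ay":0,"az":0,"grip":255},{"dx":0,"dy":0,"dz":-0.001,"ax":0,"ay":0,"az":0,"grip":255}])

```text
time_s: 8.72
ee_pos: [517.6, -23.3, 100.1]
eef_rot: [0.998, -0.068, 0.0, 0.0]
contact_force: [-0.2, 0.1, -1.7]
gripper_width: 19.2
grasp_force: 59.1
```

```bash
python3 st.py
```

```text
8.7167 [517.55 -23.33 100.13] [-0.23  0.11 -1.7 ] [ 0.06  0.02 -0.02] 19.158842706378895 yaw 1.435 tilt [ 0.  0. -1.] local -116.9937083653897 0.2637295564915558
```

Call:
carry_out(series=[{"dx":0,"dy":0,"dz":-0.0005,"ax":0,"ay":0,"az":0,"grip":255},{"dx":0,"dy":0,"dz":-0.001,"ax":0,"ay":0,"az":0,"grip":255},{"dx":0,"dy":0,"dz":-0.001,"ax":0,"ay":0,"az":0,"grip":255},{"dx":0,"dy":0,"dz":-0.001,"ax":0,"ay":0,"az":0,"grip":255},{"dx":0,"dy":0,"dz":-0.001,"ax":0,"ay":0,"az":0,"grip":255}])

```text
time_s: 9.13
ee_pos: [517.6, -23.3, 99.3]
eef_rot: [0.998, -0.068, 0.0, -0.0]
contact_force: [-0.8, 0.4, 1.1]
gripper_width: 19.4
grasp_force: 59.6
```

Call:
carry_out(series=[{"dx":0,"dy":0,"dz":-0.0002,"ax":0,"ay":0,"az":0,"grip":255},{"dx":0,"dy":0,"dz":-0.0002,"ax":0,"ay":0,"az":0,"grip":255},{"dx":0,"dy":0,"dz":-0.0002,"ax":0,"ay":0,"az":0,"grip":255},{"dx":0,"dy":0,"dz":-0.0002,"ax":0,"ay":0,"az":0,"grip":255},{"dx":0,"dy":0,"dz":-0.0002,"ax":0,"ay":0,"az":0,"grip":255}])

```text
time_s: 9.55
ee_pos: [517.6, -23.3, 99.0]
eef_rot: [0.998, -0.068, 0.0, 0.0]
contact_force: [-1.1, -0.9, 3.2]
gripper_width: 19.2
grasp_force: 59.7
```

Call:
carry_out(series=[{"dx":0.0003,"dy":0.002,"dz":0,"ax":0,"ay":0,"az":0,"grip":255},{"dx":0.0006,"dy":0.0045,"dz":-0.0001,"ax":0,"ay":0,"az":0,"grip":255},{"dx":0.001,"dy":0.007,"dz":-0.0001,"ax":0,"ay":0,"az":0,"grip":255},{"dx":0.0013,"dy":0.0095,"dz":-0.0002,"ax":0,"ay":0,"az":0,"grip":255},{"dx":0.0016,"dy":0.012,"dz":-0.0002,"ax":0,"ay":0,"az":0,"grip":255}])

```text
time_s: 9.97
ee_pos: [519.4, -11.3, 98.8]
eef_rot: [0.998, -0.068, 0.0, 0.0]
contact_force: [-0.4, -2.6, 3.0]
gripper_width: 19.0
grasp_force: 59.7
```

Call:
carry_out(series=[{"dx":0.0003,"dy":0.002,"dz":0,"ax":0,"ay":0,"az":0,"grip":255},{"dx":0.0006,"dy":0.004,"dz":-0.0001,"ax":0,"ay":0,"az":0,"grip":255},{"dx":0.0008,"dy":0.006,"dz":-0.0001,"ax":0,"ay":0,"az":0,"grip":255},{"dx":0.0011,"dy":0.008,"dz":-0.0002,"ax":0,"ay":0,"az":0,"grip":255},{"dx":0.0014,"dy":0.01,"dz":-0.0002,"ax":0,"ay":0,"az":0,"grip":255}])

```text
time_s: 10.38
ee_pos: [520.5, -1.2, 98.5]
eef_rot: [0.998, -0.068, 0.0, 0.0]
contact_force: [-0.7, -3.2, 3.3]
gripper_width: 19.3
grasp_force: 59.8
```

Call:
carry_out(series=[{"dx":0.0003,"dy":0.002,"dz":0,"ax":0,"ay":0,"az":0,"grip":255},{"dx":0.0006,"dy":0.004,"dz":-0.0001,"ax":0,"ay":0,"az":0,"grip":255},{"dx":0.0008,"dy":0.006,"dz":-0.0001,"ax":0,"ay":0,"az":0,"grip":255},{"dx":0.0011,"dy":0.008,"dz":-0.0002,"ax":0,"ay":0,"az":0,"grip":255},{"dx":0.0014,"dy":0.01,"dz":-0.0002,"ax":0,"ay":0,"az":0,"grip":255}])

```text
time_s: 10.8
ee_pos: [521.9, 8.8, 98.3]
eef_rot: [0.998, -0.068, -0.0, 0.0]
contact_force: [-1.1, -3.0, 3.4]
gripper_width: 19.6
grasp_force: 59.8
```

Call:
carry_out(series=[{"dx":0.0003,"dy":0.002,"dz":0,"ax":0,"ay":0,"az":0,"grip":255},{"dx":0.0006,"dy":0.0045,"dz":-0.0001,"ax":0,"ay":0,"az":0,"grip":255},{"dx":0.001,"dy":0.007,"dz":-0.0001,"ax":0,"ay":0,"az":0,"grip":255},{"dx":0.0013,"dy":0.0095,"dz":-0.0002,"ax":0,"ay":0,"az":0,"grip":255},{"dx":0.0016,"dy":0.012,"dz":-0.0002,"ax":0,"ay":0,"az":0,"grip":255}])

```text
time_s: 11.22
ee_pos: [523.5, 21.0, 98.1]
eef_rot: [0.998, -0.068, -0.0, 0.0]
contact_force: [0.4, -2.7, 3.3]
gripper_width: 19.2
grasp_force: 59.8
```

Call:
carry_out(series=[{"dx":0.0003,"dy":0.002,"dz":0,"ax":0,"ay":0,"az":0,"grip":255},{"dx":0.0006,"dy":0.0045,"dz":-0.0001,"ax":0,"ay":0,"az":0,"grip":255},{"dx":0.001,"dy":0.007,"dz":-0.0001,"ax":0,"ay":0,"az":0,"grip":255},{"dx":0.0013,"dy":0.0095,"dz":-0.0002,"ax":0,"ay":0,"az":0,"grip":255},{"dx":0.0016,"dy":0.012,"dz":-0.0002,"ax":0,"ay":0,"az":0,"grip":255}])

```text
time_s: 11.63
ee_pos: [525.1, 33.0, 97.9]
eef_rot: [0.998, -0.068, -0.0, -0.0]
contact_force: [0.3, -3.3, 2.3]
gripper_width: 19.3
grasp_force: 59.8
```

```bash
python3 st.py;  python3 - <<'E'
from h import *
p=eyes.grab_frame("scene");save(p,"s3.png",(290,130,470,270),4.4)
E
```

```text
11.6333 [525.11  32.99  97.86] [ 0.25 -3.31  2.33] [-0.75 -0.03 -0.04] 19.262017701453846 yaw 1.435 tilt [-0. -0. -1.] local -60.16325662354743 0.567416621068582
```

View pics/s3.png

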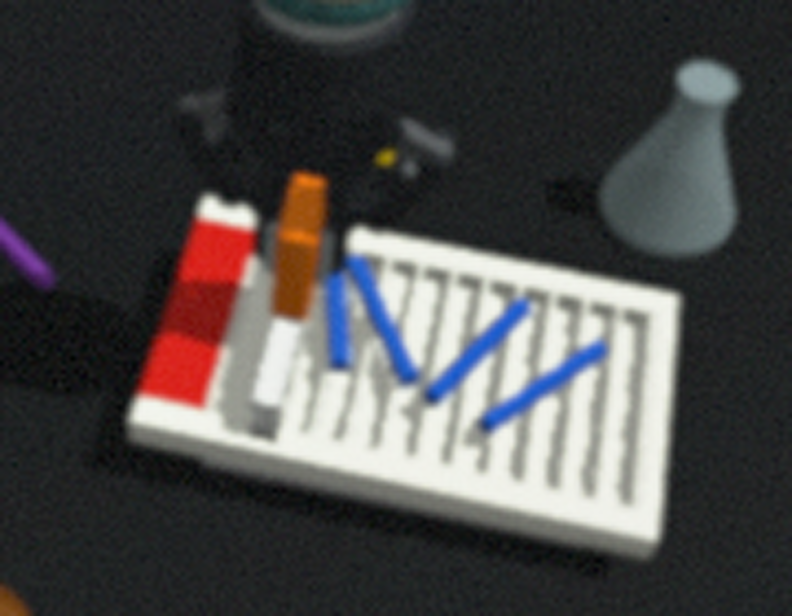

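The comb is working: the first rod at (337,320) is turning upright ahead of the bar and meeting the second at (382,320). The rake stays on both rails.

Call:
carry_out(series=[{"dx":0.0003,"dy":0.002,"dz":0,"ax":0,"ay":0,"az":0,"grip":255},{"dx":0.0006,"dy":0.0045,"dz":-0.0001,"ax":0,"ay":0,"az":0,"grip":255},{"dx":0.001,"dy":0.007,"dz":-0.0001,"ax":0,"ay":0,"az":0,"grip":255},{"dx":0.0013,"dy":0.0095,"dz":-0.0002,"ax":0,"ay":0,"az":0,"grip":255},{"dx":0.0016,"dy":0.012,"dz":-0.0002,"ax":0,"ay":0,"az":0,"grip":255}])

```text
time_s: 12.1
ee_pos: [526.7, 45.0, 97.7]
eef_rot: [0.998, -0.068, -0.0, -0.0]
contact_force: [-0.2, -2.0, 2.2]
gripper_width: 19.1
grasp_force: 59.7
```

Call:
carry_out(series=[{"dx":0.0003,"dy":0.002,"dz":0,"ax":0,"ay":0,"az":0,"grip":255},{"dx":0.0006,"dy":0.0045,"dz":-0.0001,"ax":0,"ay":0,"az":0,"grip":255},{"dx":0.001,"dy":0.007,"dz":-0.0001,"ax":0,"ay":0,"az":0,"grip":255},{"dx":0.0013,"dy":0.0095,"dz":-0.0002,"ax":0,"ay":0,"az":0,"grip":255},{"dx":0.0016,"dy":0.012,"dz":-0.0003,"ax":0,"ay":0,"az":0,"grip":255}])

```text
time_s: 12.52
ee_pos: [528.3, 57.0, 97.4]
eef_rot: [0.998, -0.068, -0.0, -0.0]
contact_force: [0.0, -2.4, 3.0]
gripper_width: 19.6
grasp_force: 59.7
```

Call:
carry_out(series=[{"dx":0.0003,"dy":0.002,"dz":0,"ax":0,"ay":0,"az":0,"grip":255},{"dx":0.0006,"dy":0.0045,"dz":-0.0001,"ax":0,"ay":0,"az":0,"grip":255},{"dx":0.001,"dy":0.007,"dz":-0.0001,"ax":0,"ay":0,"az":0,"grip":255},{"dx":0.0013,"dy":0.0095,"dz":-0.0002,"ax":0,"ay":0,"az":0,"grip":255},{"dx":0.0016,"dy":0.012,"dz":-0.0002,"ax":0,"ay":0,"az":0,"grip":255}])

```text
time_s: 12.93
ee_pos: [529.9, 69.0, 97.2]
eef_rot: [0.998, -0.068, -0.0, -0.0]
contact_force: [0.1, -2.2, 1.7]
gripper_width: 19.2
grasp_force: 59.6
```

Call:
carry_out(series=[{"dx":0.0003,"dy":0.002,"dz":-0.0001,"ax":0,"ay":0,"az":0,"grip":255},{"dx":0.0006,"dy":0.0045,"dz":-0.0001,"ax":0,"ay":0,"az":0,"grip":255},{"dx":0.001,"dy":0.007,"dz":-0.0002,"ax":0,"ay":0,"az":0,"grip":255},{"dx":0.0013,"dy":0.0095,"dz":-0.0003,"ax":0,"ay":0,"az":0,"grip":255},{"dx":0.0016,"dy":0.012,"dz":-0.0003,"ax":0,"ay":0,"az":0,"grip":255}])

```text
time_s: 13.35
ee_pos: [531.6, 80.9, 96.9]
eef_rot: [0.998, -0.068, 0.0, 0.0]
contact_force: [0.1, -2.0, 3.3]
gripper_width: 19.4
grasp_force: 59.7
```

Call:
carry_out(series=[{"dx":0.0003,"dy":0.002,"dz":-0.0001,"ax":0,"ay":0,"az":0,"grip":255},{"dx":0.0006,"dy":0.0045,"dz":-0.0001,"ax":0,"ay":0,"az":0,"grip":255},{"dx":0.001,"dy":0.007,"dz":-0.0001,"ax":0,"ay":0,"az":0,"grip":255},{"dx":0.0013,"dy":0.0095,"dz":-0.0002,"ax":0,"ay":0,"az":0,"grip":255},{"dx":0.0016,"dy":0.012,"dz":-0.0002,"ax":0,"ay":0,"az":0,"grip":255}])

```text
time_s: 13.77
ee_pos: [533.1, 93.1, 96.7]
eef_rot: [0.998, -0.068, -0.0, -0.0]
contact_force: [0.2, -3.4, 1.2]
gripper_width: 19.2
grasp_force: 59.6
```

```bash
python3 st.py;  python3 - <<'E'
from h import *
p=eyes.grab_frame("scene");save(p,"s4.png",(290,130,470,270),4.4)
E
```

```text
13.7667 [533.11  93.06  96.66] [ 0.22 -3.43  1.2 ] [-0.49  0.02 -0.  ] 19.246101770822875 yaw 1.435 tilt [-0. -0. -1.] local 0.42731043138718766 0.9618028560658057
```

View pics/s4.png

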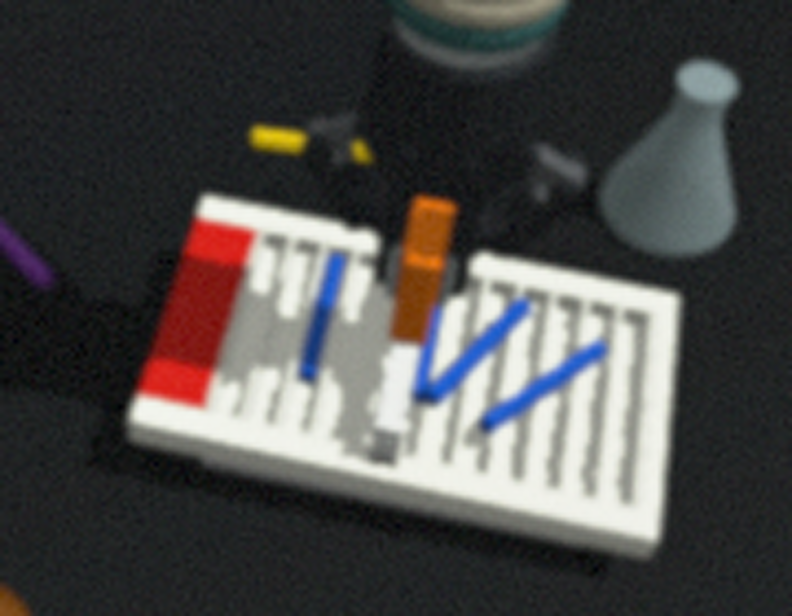

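One rod now lies in a groove at (322,315) and has been passed. The next is parallel to the grooves in front of the bar at (428,350), touching the third. The rake is at the middle.

Call:
carry_out(series=[{"dx":0.0003,"dy":0.002,"dz":-0.0001,"ax":0,"ay":0,"az":0,"grip":255},{"dx":0.0006,"dy":0.0045,"dz":-0.0002,"ax":0,"ay":0,"az":0,"grip":255},{"dx":0.001,"dy":0.007,"dz":-0.0003,"ax":0,"ay":0,"az":0,"grip":255},{"dx":0.0013,"dy":0.0095,"dz":-0.0003,"ax":0,"ay":0,"az":0,"grip":255},{"dx":0.0016,"dy":0.012,"dz":-0.0004,"ax":0,"ay":0,"az":0,"grip":255}])

```text
time_s: 14.23
ee_pos: [534.8, 104.9, 96.3]
eef_rot: [0.998, -0.068, 0.0, -0.0]
contact_force: [0.3, -2.0, 1.9]
gripper_width: 19.2
grasp_force: 59.5
```

Call:
carry_out(series=[{"dx":0.0003,"dy":0.002,"dz":-0.0001,"ax":0,"ay":0,"az":0,"grip":255},{"dx":0.0006,"dy":0.0045,"dz":-0.0002,"ax":0,"ay":0,"az":0,"grip":255},{"dx":0.001,"dy":0.007,"dz":-0.0002,"ax":0,"ay":0,"az":0,"grip":255},{"dx":0.0013,"dy":0.0095,"dz":-0.0003,"ax":0,"ay":0,"az":0,"grip":255},{"dx":0.0016,"dy":0.012,"dz":-0.0003,"ax":0,"ay":0,"az":0,"grip":255}])

```text
time_s: 14.65
ee_pos: [536.4, 116.9, 96.0]
eef_rot: [0.998, -0.068, 0.0, 0.0]
contact_force: [0.2, -1.8, 1.9]
gripper_width: 19.4
grasp_force: 59.6
```

Call:
carry_out(series=[{"dx":0.0003,"dy":0.002,"dz":-0.0001,"ax":0,"ay":0,"az":0,"grip":255},{"dx":0.0006,"dy":0.0045,"dz":-0.0002,"ax":0,"ay":0,"az":0,"grip":255},{"dx":0.001,"dy":0.007,"dz":-0.0002,"ax":0,"ay":0,"az":0,"grip":255},{"dx":0.0013,"dy":0.0095,"dz":-0.0003,"ax":0,"ay":0,"az":0,"grip":255},{"dx":0.0016,"dy":0.012,"dz":-0.0003,"ax":0,"ay":0,"az":0,"grip":255}])

```text
time_s: 15.07
ee_pos: [537.9, 129.0, 95.7]
eef_rot: [0.998, -0.068, 0.0, -0.0]
contact_force: [-0.1, -1.1, 1.6]
gripper_width: 19.2
grasp_force: 59.6
```

Call:
carry_out(series=[{"dx":0.0003,"dy":0.002,"dz":-0.0001,"ax":0,"ay":0,"az":0,"grip":255},{"dx":0.0006,"dy":0.0045,"dz":-0.0002,"ax":0,"ay":0,"az":0,"grip":255},{"dx":0.001,"dy":0.007,"dz":-0.0002,"ax":0,"ay":0,"az":0,"grip":255},{"dx":0.0013,"dy":0.0095,"dz":-0.0003,"ax":0,"ay":0,"az":0,"grip":255},{"dx":0.0016,"dy":0.012,"dz":-0.0003,"ax":0,"ay":0,"az":0,"grip":255}])

```text
time_s: 15.48
ee_pos: [539.5, 141.0, 95.4]
eef_rot: [0.998, -0.068, -0.0, -0.0]
contact_force: [-0.1, -2.6, 2.0]
gripper_width: 19.8
grasp_force: 59.6
```

Call:
carry_out(series=[{"dx":0.0003,"dy":0.002,"dz":-0.0001,"ax":0,"ay":0,"az":0,"grip":255},{"dx":0.0006,"dy":0.0045,"dz":-0.0002,"ax":0,"ay":0,"az":0,"grip":255},{"dx":0.001,"dy":0.007,"dz":-0.0002,"ax":0,"ay":0,"az":0,"grip":255},{"dx":0.0013,"dy":0.0095,"dz":-0.0003,"ax":0,"ay":0,"az":0,"grip":255},{"dx":0.0016,"dy":0.012,"dz":-0.0003,"ax":0,"ay":0,"az":0,"grip":255}])

```text
time_s: 15.9
ee_pos: [541.1, 152.9, 95.0]
eef_rot: [0.998, -0.068, -0.0, 0.0]
contact_force: [-0.1, -2.0, 0.9]
gripper_width: 19.3
grasp_force: 59.6
```

```bash
python3 st.py;  python3 - <<'E'
from h import *
p=eyes.grab_frame("scene");save(p,"s5.png",(290,130,470,270),4.4)
E
```

```text
15.9 [541.12 152.94  95.05] [-0.13 -2.02  0.93] [-0.5  -0.12  0.01] 19.304484254583397 yaw 1.435 tilt [-0.  0. -1.] local 60.84459688634462 1.3093639098403536
```

View pics/s5.png

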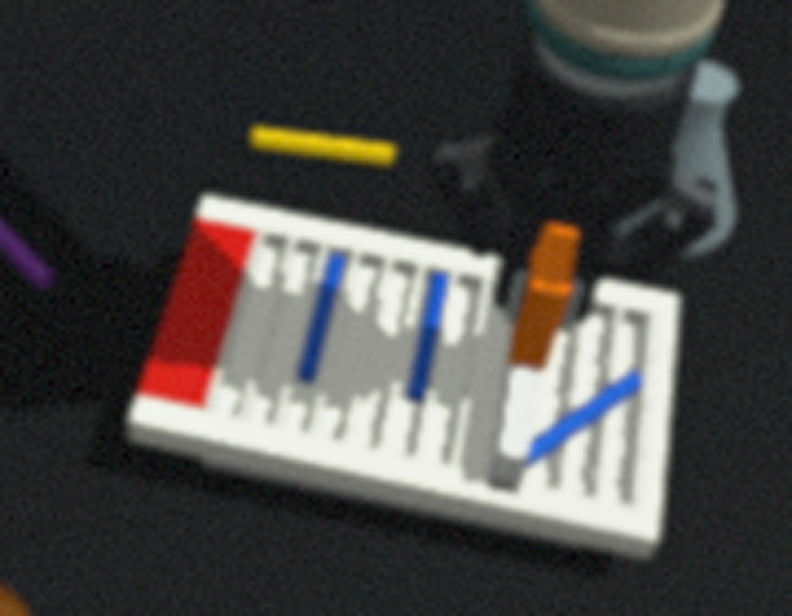

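Two rods are seated at (322,315) and (427,335). The fourth is askew ahead of the bar at (580,420), and the third is hidden by the bar. I'll take smaller steps now.

Call:
carry_out(series=[{"dx":0.0003,"dy":0.002,"dz":-0.0001,"ax":0,"ay":0,"az":0,"grip":255},{"dx":0.0005,"dy":0.004,"dz":-0.0002,"ax":0,"ay":0,"az":0,"grip":255},{"dx":0.0008,"dy":0.006,"dz":-0.0003,"ax":0,"ay":0,"az":0,"grip":255},{"dx":0.0011,"dy":0.008,"dz":-0.0003,"ax":0,"ay":0,"az":0,"grip":255},{"dx":0.0014,"dy":0.01,"dz":-0.0004,"ax":0,"ay":0,"az":0,"grip":255}])

```text
time_s: 16.37
ee_pos: [542.6, 162.8, 94.7]
eef_rot: [0.998, -0.068, 0.0, 0.0]
contact_force: [-0.1, -3.0, 2.3]
gripper_width: 19.6
grasp_force: 59.5
```

Call:
carry_out(series=[{"dx":0.0003,"dy":0.002,"dz":-0.0001,"ax":0,"ay":0,"az":0,"grip":255},{"dx":0.0005,"dy":0.004,"dz":-0.0001,"ax":0,"ay":0,"az":0,"grip":255},{"dx":0.0008,"dy":0.006,"dz":-0.0002,"ax":0,"ay":0,"az":0,"grip":255},{"dx":0.0011,"dy":0.008,"dz":-0.0002,"ax":0,"ay":0,"az":0,"grip":255},{"dx":0.0014,"dy":0.01,"dz":-0.0003,"ax":0,"ay":0,"az":0,"grip":255}])

```text
time_s: 16.78
ee_pos: [543.9, 172.9, 94.4]
eef_rot: [0.998, -0.068, 0.0, -0.0]
contact_force: [0.1, -2.5, 2.3]
gripper_width: 19.3
grasp_force: 59.5
```

Call:
carry_out(series=[{"dx":0.0003,"dy":0.002,"dz":-0.0001,"ax":0,"ay":0,"az":0,"grip":255},{"dx":0.0005,"dy":0.004,"dz":-0.0001,"ax":0,"ay":0,"az":0,"grip":255},{"dx":0.0008,"dy":0.006,"dz":-0.0002,"ax":0,"ay":0,"az":0,"grip":255},{"dx":0.0011,"dy":0.008,"dz":-0.0002,"ax":0,"ay":0,"az":0,"grip":255},{"dx":0.0014,"dy":0.01,"dz":-0.0003,"ax":0,"ay":0,"az":0,"grip":255}])

```text
time_s: 17.2
ee_pos: [545.3, 182.9, 94.1]
eef_rot: [0.998, -0.068, -0.0, 0.0]
contact_force: [0.4, -2.6, 1.7]
gripper_width: 19.4
grasp_force: 59.6
```

```bash
python3 st.py;  python3 - <<'E'
from h import *
p=eyes.grab_frame("scene");save(p,"s6.png",(290,130,470,270),4.4)
E
```

```text
17.2 [545.31 182.93  94.09] [ 0.36 -2.56  1.72] [-0.55 -0.03  0.02] 19.375097343911065 yaw 1.435 tilt [-0.  0. -1.] local 91.12094403767064 1.3071275045568693
```

View pics/s6.png

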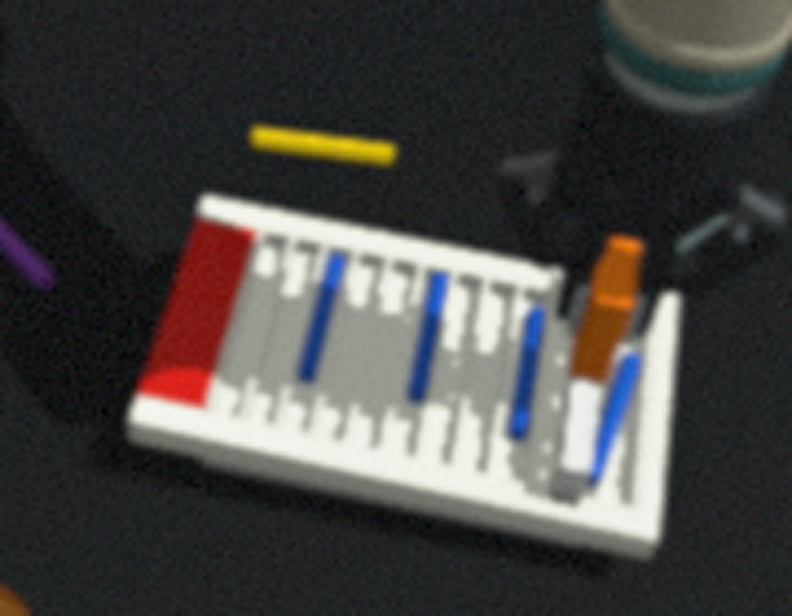

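Three rods are seated at (322,315), (427,335) and (528,370). The last lies almost parallel ahead of the bar at (615,415), heading for the last groove.

Call:
carry_out(series=[{"dx":0.0002,"dy":0.0015,"dz":-0.0001,"ax":0,"ay":0,"az":0,"grip":255},{"dx":0.0004,"dy":0.003,"dz":-0.0001,"ax":0,"ay":0,"az":0,"grip":255},{"dx":0.0006,"dy":0.0045,"dz":-0.0002,"ax":0,"ay":0,"az":0,"grip":255},{"dx":0.0009,"dy":0.0065,"dz":-0.0002,"ax":0,"ay":0,"az":0,"grip":255},{"dx":0.0011,"dy":0.008,"dz":-0.0003,"ax":0,"ay":0,"az":0,"grip":255}])

```text
time_s: 17.67
ee_pos: [546.5, 191.0, 93.8]
eef_rot: [0.998, -0.068, 0.0, -0.0]
contact_force: [0.6, -1.6, 0.5]
gripper_width: 19.5
grasp_force: 59.5
```

Call:
carry_out(series=[{"dx":0.0002,"dy":0.0012,"dz":-0.0001,"ax":0,"ay":0,"az":0,"grip":255},{"dx":0.0003,"dy":0.0025,"dz":-0.0002,"ax":0,"ay":0,"az":0,"grip":255},{"dx":0.0005,"dy":0.004,"dz":-0.0003,"ax":0,"ay":0,"az":0,"grip":255},{"dx":0.0007,"dy":0.005,"dz":-0.0004,"ax":0,"ay":0,"az":0,"grip":255},{"dx":0.0008,"dy":0.006,"dz":-0.0004,"ax":0,"ay":0,"az":0,"grip":255}])

```text
time_s: 18.08
ee_pos: [547.3, 196.7, 93.5]
eef_rot: [0.998, -0.068, 0.0, 0.0]
contact_force: [0.7, -3.1, 4.5]
gripper_width: 19.3
grasp_force: 59.8
```

```bash
cat > rods.py <<'E'
from h import *
import sys
u=np.array([np.cos(1.435),np.sin(1.435)]);v=np.array([-u[1],u[0]]);c=np.array([534,92.5])
for n in sys.argv[1:]:
    p=eyes.grab_frame(n);H=cv2.cvtColor(p["pixels"],cv2.COLOR_RGB2HSV).astype(int)
    m=(H[...,0]>105)&(H[...,0]<125)&(H[...,1]>140)&(H[...,2]>60)
    k,l,st,ce=cv2.connectedComponentsWithStats(m.astype(np.uint8))
    for i in range(1,k):
        if st[i,4]<15: continue
        w=np.array([onz(p,q[::-1].astype(float),44)[:2] for q in np.argwhere(l==i)])-c; L=np.c_[w@u,w@v]; o=L.mean(0)
        if abs(o[0])>160 or abs(o[1])>100: continue
        a=np.linalg.svd(L-o,full_matrices=False)[2][0]
        print(n,st[i,4],"xy",o.round(1),"ang to y",round(float(np.arctan(a[0]/a[1])),3),"len",np.ptp((L-o)@a).round(),"y mid",((L[:,1].min()+L[:,1].max())/2).round())
E
python3 st.py; python3 rods.py scene
```

```text
18.0833 [547.28 196.65  93.47] [ 0.68 -3.14  4.5 ] [-0.81  0.02  0.02] 19.285380606744575 yaw 1.435 tilt [ 0.  0. -1.] local 104.98808919043282 1.2594013732014646
scene 73 xy [-46.9  18.9] ang to y 0.022 len 86.0 y mid 18.0
scene 75 xy [10.  18.1] ang to y 0.003 len 84.0 y mid 17.0
scene 80 xy [63.5  5.4] ang to y 0.014 len 85.0 y mid 8.0
scene 15 xy [117.8 -51.8] ang to y 0.101 len 23.0 y mid -49.0
```

Call:
carry_out(series=[{"dx":-0.0003,"dy":-0.002,"dz":0.0003,"ax":0,"ay":0,"az":0,"grip":255},{"dx":-0.0003,"dy":-0.002,"dz":0.008,"ax":0,"ay":0,"az":0,"grip":255},{"dx":-0.0003,"dy":-0.002,"dz":0.025,"ax":0,"ay":0,"az":0,"grip":255},{"dx":-0.003,"dy":-0.022,"dz":0.045,"ax":0,"ay":0,"az":0,"grip":255},{"dx":-0.006,"dy":-0.045,"dz":0.06,"ax":0,"ay":0,"az":0,"grip":255}])

```text
time_s: 18.55
ee_pos: [540.9, 154.1, 154.3]
eef_rot: [0.998, -0.066, -0.0, -0.001]
contact_force: [0.5, -0.8, -2.0]
gripper_width: 18.9
grasp_force: 59.1
```

```bash
python3 st.py; python3 rods.py scene top; python3 - <<'E'
from h import *
p=eyes.grab_frame("scene");save(p,"s7.png",(350,170,470,260),6.6)
E
```

```text
18.55 [540.91 154.14 154.25] [ 0.53 -0.77 -1.95] [-0.04 -0.06 -0.01] 18.906928772148998 yaw 1.439 tilt [-0.    -0.002 -1.   ] local 62.0003242686124 1.6829713866687699
scene 74 xy [-47.  18.] ang to y 0.023 len 86.0 y mid 18.0
scene 73 xy [ 9.8 17.7] ang to y 0.011 len 82.0 y mid 18.0
scene 90 xy [116.8 -21.8] ang to y 0.012 len 81.0 y mid -20.0
top 32 xy [10.3 22.2] ang to y 0.011 len 75.0 y mid 22.0
top 31 xy [-45.8  37.4] ang to y 0.028 len 43.0 y mid 36.0
```

View pics/s7.png

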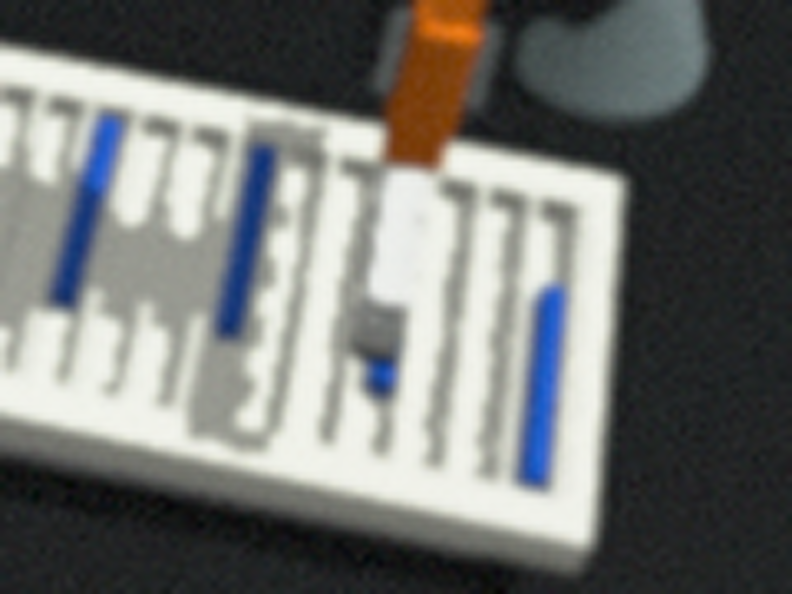

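All four rods are seated: three at (87,210), (245,240) and (380,375, partly behind the raised bar), and the last in the end groove at (542,385), parallel. I'll take the rake back to its cradle.

Call:
carry_out(series=[{"dx":-0.002,"dy":-0.03,"dz":0.01,"ax":0,"ay":0,"az":0,"grip":255},{"dx":-0.005,"dy":-0.065,"dz":0.01,"ax":0,"ay":0,"az":0,"grip":255},{"dx":-0.008,"dy":-0.1,"dz":0.01,"ax":0,"ay":0,"az":0,"grip":255},{"dx":-0.01,"dy":-0.135,"dz":0.01,"ax":0,"ay":0,"az":0,"grip":255},{"dx":-0.013,"dy":-0.17,"dz":0.01,"ax":0,"ay":0,"az":0,"grip":255}])

```text
time_s: 19.12
ee_pos: [527.8, -18.3, 162.9]
eef_rot: [0.998, -0.067, -0.0, -0.0]
contact_force: [0.4, 0.6, -1.9]
gripper_width: 19.4
grasp_force: 59.3
```

Call:
carry_out(series=[{"dx":-0.003,"dy":-0.035,"dz":0,"ax":0,"ay":0,"az":-0.024,"grip":255},{"dx":-0.005,"dy":-0.07,"dz":0,"ax":0,"ay":0,"az":-0.048,"grip":255},{"dx":-0.008,"dy":-0.105,"dz":0,"ax":0,"ay":0,"az":-0.072,"grip":255},{"dx":-0.01,"dy":-0.14,"dz":0,"ax":0,"ay":0,"az":-0.096,"grip":255},{"dx":-0.013,"dy":-0.17,"dz":0,"ax":0,"ay":0,"az":-0.121,"grip":255}])

```text
time_s: 19.53
ee_pos: [515.1, -189.6, 162.9]
eef_rot: [0.992, -0.129, -0.0, -0.0]
contact_force: [-0.3, 0.2, -1.0]
gripper_width: 19.6
grasp_force: 59.2
```

Call:
carry_out(series=[{"dx":-0.003,"dy":-0.03,"dz":0,"ax":0,"ay":0,"az":0,"grip":255},{"dx":-0.005,"dy":-0.06,"dz":-0.01,"ax":0,"ay":0,"az":0,"grip":255},{"dx":-0.0068,"dy":-0.0847,"dz":-0.03,"ax":0,"ay":0,"az":0,"grip":255},{"dx":-0.0068,"dy":-0.0847,"dz":-0.06,"ax":0,"ay":0,"az":0,"grip":255},{"dx":-0.0068,"dy":-0.0847,"dz":-0.075,"ax":0,"ay":0,"az":0,"grip":255}])

```text
time_s: 19.95
ee_pos: [506.9, -273.5, 85.3]
eef_rot: [0.992, -0.13, -0.002, -0.001]
contact_force: [-0.3, 1.2, -2.3]
gripper_width: 19.7
grasp_force: 59.4
```

Call:
carry_out(series=[{"dx":0,"dy":0,"dz":0,"ax":0,"ay":0,"az":0,"grip":255},{"dx":0,"dy":0,"dz":0,"ax":0,"ay":0,"az":0,"grip":255},{"dx":0,"dy":0,"dz":0,"ax":0,"ay":0,"az":0,"grip":255},{"dx":0,"dy":0,"dz":0,"ax":0,"ay":0,"az":0,"grip":255},{"dx":0,"dy":0,"dz":0,"ax":0,"ay":0,"az":0,"grip":255}])

```text
time_s: 20.37
ee_pos: [509.5, -272.9, 89.7]
eef_rot: [0.992, -0.128, 0.001, 0.0]
contact_force: [0.1, 0.2, -2.0]
gripper_width: 19.3
grasp_force: 59.3
```

```bash
python3 st.py; python3 rods.py scene
```

```text
20.3667 [ 509.52 -272.91   89.69] [ 0.06  0.22 -2.02] [-0.02 -0.02  0.03] 19.3404205590783 yaw 1.314 tilt [ 0.002  0.    -1.   ] local -365.2861669200044 -26.3133886920477
scene 81 xy [-46.5  16.5] ang to y 0.012 len 86.0 y mid 18.0
scene 84 xy [ 9.9 18.3] ang to y 0.011 len 85.0 y mid 20.0
scene 86 xy [63.5  5.1] ang to y 0.016 len 85.0 y mid 8.0
scene 90 xy [116.8 -21.8] ang to y 0.012 len 81.0 y mid -20.0
```

Call:
carry_out(series=[{"dx":0,"dy":-0.0003,"dz":-0.008,"ax":0,"ay":0,"az":0,"grip":255},{"dx":0,"dy":-0.0003,"dz":-0.014,"ax":0,"ay":0,"az":0,"grip":255},{"dx":0,"dy":-0.0003,"dz":-0.018,"ax":0,"ay":0,"az":0,"grip":255},{"dx":0,"dy":-0.0003,"dz":-0.021,"ax":0,"ay":0,"az":0,"grip":255},{"dx":0,"dy":-0.0003,"dz":-0.023,"ax":0,"ay":0,"az":0,"grip":255}])

```text
time_s: 20.83
ee_pos: [508.0, -273.1, 64.6]
eef_rot: [0.992, -0.128, -0.001, -0.0]
contact_force: [0.1, 0.5, -1.5]
gripper_width: 19.7
grasp_force: 59.4
```

Call:
carry_out(series=[{"dx":0,"dy":0,"dz":-0.002,"ax":0,"ay":0,"az":0,"grip":255},{"dx":0,"dy":0,"dz":-0.004,"ax":0,"ay":0,"az":0,"grip":255},{"dx":0,"dy":0,"dz":-0.006,"ax":0,"ay":0,"az":0,"grip":255},{"dx":0,"dy":0,"dz":-0.008,"ax":0,"ay":0,"az":0,"grip":255},{"dx":0,"dy":0,"dz":-0.008,"ax":0,"ay":0,"az":0,"grip":255}])

```text
time_s: 21.25
ee_pos: [508.2, -273.2, 57.0]
eef_rot: [0.992, -0.128, -0.0, -0.0]
contact_force: [-0.2, 0.6, -1.7]
gripper_width: 19.5
grasp_force: 59.4
```

Call:
carry_out(series=[{"dx":0,"dy":0,"dz":-0.0005,"ax":0,"ay":0,"az":0,"grip":255},{"dx":0,"dy":0,"dz":-0.001,"ax":0,"ay":0,"az":0,"grip":255},{"dx":0,"dy":0,"dz":-0.0012,"ax":0,"ay":0,"az":0,"grip":255},{"dx":0,"dy":0,"dz":-0.0012,"ax":0,"ay":0,"az":0,"grip":255},{"dx":0,"dy":0,"dz":-0.0012,"ax":0,"ay":0,"az":0,"grip":255}])

```text
time_s: 21.67
ee_pos: [508.5, -273.4, 56.5]
eef_rot: [0.992, -0.128, 0.0, 0.0]
contact_force: [-1.1, 1.0, 1.8]
gripper_width: 19.4
grasp_force: 59.9
```

On the floor of the slot. Releasing slowly, then lifting straight up.

Call:
carry_out(series=[{"dx":0,"dy":0,"dz":0,"ax":0,"ay":0,"az":0,"grip":190},{"dx":0,"dy":0,"dz":0,"ax":0,"ay":0,"az":0,"grip":170},{"dx":0,"dy":0,"dz":0,"ax":0,"ay":0,"az":0,"grip":120},{"dx":0,"dy":0,"dz":0,"ax":0,"ay":0,"az":0,"grip":60},{"dx":0,"dy":0,"dz":0,"ax":0,"ay":0,"az":0,"grip":0}])

```text
time_s: 22.08
ee_pos: [508.5, -273.4, 56.2]
eef_rot: [0.992, -0.128, 0.0, 0.0]
contact_force: [-0.5, 0.1, -0.3]
gripper_width: 63.9
grasp_force: 0.0
```

Call:
carry_out(series=[{"dx":0,"dy":0,"dz":0,"ax":0,"ay":0,"az":0,"grip":0},{"dx":0,"dy":0,"dz":0,"ax":0,"ay":0,"az":0,"grip":0},{"dx":0,"dy":0,"dz":0.01,"ax":0,"ay":0,"az":0,"grip":0},{"dx":0,"dy":0,"dz":0.03,"ax":0,"ay":0,"az":0,"grip":0},{"dx":0,"dy":0,"dz":0.06,"ax":0,"ay":0,"az":0,"grip":0}])

```text
time_s: 22.5
ee_pos: [506.8, -272.4, 115.4]
eef_rot: [0.992, -0.128, -0.002, -0.001]
contact_force: [0.1, -0.8, -0.8]
gripper_width: 85.2
grasp_force: 0.0
```

Call:
carry_out(series=[{"dx":0,"dy":0,"dz":0.03,"ax":0,"ay":0,"az":0,"grip":0},{"dx":0,"dy":0,"dz":0.06,"ax":0,"ay":0,"az":0,"grip":0},{"dx":0,"dy":0,"dz":0.09,"ax":0,"ay":0,"az":0,"grip":0},{"dx":0,"dy":0,"dz":0.11,"ax":0,"ay":0,"az":0,"grip":0},{"dx":0,"dy":0,"dz":0.11,"ax":0,"ay":0,"az":0,"grip":0}])

```text
time_s: 22.92
ee_pos: [510.9, -274.9, 231.8]
eef_rot: [0.992, -0.128, 0.005, 0.002]
contact_force: [-0.2, 0.7, 0.1]
gripper_width: 85.8
grasp_force: 0.0
```

Call:
carry_out(series=[{"dx":-0.03,"dy":-0.03,"dz":0,"ax":0,"ay":0,"az":0,"grip":0},{"dx":-0.05,"dy":-0.06,"dz":0,"ax":0,"ay":0,"az":0,"grip":0},{"dx":-0.08,"dy":-0.09,"dz":0,"ax":0,"ay":0,"az":0,"grip":0},{"dx":-0.1,"dy":-0.1,"dz":0,"ax":0,"ay":0,"az":0,"grip":0},{"dx":-0.1,"dy":-0.1,"dz":0,"ax":0,"ay":0,"az":0,"grip":0}])

```text
time_s: 23.33
ee_pos: [401.7, -377.6, 226.4]
eef_rot: [0.991, -0.133, -0.002, 0.001]
contact_force: [-0.3, -0.2, -0.7]
gripper_width: 85.5
grasp_force: 0.0
```

```bash
python3 st.py; python3 rods.py scene top; python3 - <<'E'
from h import *
for i in range(1):
    for n in("scene","top"):
        p=eyes.grab_frame(n); H=cv2.cvtColor(p["pixels"],cv2.COLOR_RGB2HSV).astype(int)
        m=(H[...,0]>7)&(H[...,0]<18)&(H[...,1]>200)&(H[...,2]>150)
        k,l,st,ce=cv2.connectedComponentsWithStats(m.astype(np.uint8))
        print(n,[(st[j].tolist(),ce[j].round(1)) for j in range(1,k) if st[j,4]>40])
        for q in("rake","jar"): print(q,[(d["location"],d["conf"]) for d in spotter.mark_of(q,p)[:2]])
E
```

```text
23.3333 [ 401.7  -377.59  226.37] [-0.25 -0.17 -0.7 ] [ 0.04 -0.03 -0.07] 85.52861795023483 yaw 1.304 tilt [-0.004  0.003 -1.   ] local -483.8735145503877 65.99294008954378
scene 79 xy [-46.6  17. ] ang to y 0.015 len 86.0 y mid 18.0
scene 84 xy [ 9.9 18.3] ang to y 0.011 len 85.0 y mid 20.0
scene 87 xy [63.6  4.9] ang to y 0.015 len 85.0 y mid 8.0
scene 90 xy [116.8 -21.8] ang to y 0.012 len 81.0 y mid -20.0
top 66 xy [117.3 -15.2] ang to y 0.01 len 79.0 y mid -16.0
top 60 xy [64.  12.4] ang to y 0.01 len 78.0 y mid 12.0
top 58 xy [10.4 20.9] ang to y 0.011 len 78.0 y mid 21.0
top 55 xy [-45.8  19. ] ang to y 0.011 len 75.0 y mid 20.0
scene [([218, 167, 18, 28, 283], array([227.9, 178.8]))]
rake [([232.2, 198.2], 0.82)]
jar [([227.5, 153.8], 0.58)]
top [([405, 203, 13, 17, 153], array([411.2, 211.4]))]
rake [([403.7, 213.8], 0.9), ([285.1, 210.7], 0.73)]
jar [([426.4, 280.7], 0.76), ([284.0, 213.2], 0.17)]
```

The orange grip is back at its starting pixels in both cameras, and all four rods lie parallel in grooves within limits.

```bash
python3 -c "
from rig import order
print(order.finish_job())"
```

```text
the job is handed in; nothing more can be done
None
```

The job is handed in: all four blue rods lie parallel in grooves, and the rake stands released in its cradle, with net downward force staying around 3 to 7 N at each reading during the comb (limit 15 N).

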